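# Grease a roller bearing at the joiner's bench

### The arm

A 6-joint arm with a two-finger parallel gripper is mounted at the origin on the work surface. World frame = base frame: x ahead of the robot, y to its left, z up, the work surface at z = 0. Lengths are in m, angles in rad, forces in N, time in s.
With the tool pointing down it reaches from about 0.25 to 0.775 m from the base axis. Payload 4 kg.
Tool frame: the origin (TCP) lies at the very end of the fingers, on their centre line; the grasp point (between the pads) lies 19 mm behind it; z points along the fingers, y is the direction in which the jaws open and shut (so a half turn about z gives the same grasp; the last joint's range is limited). The gripper opens to 94 mm and grips with 3 to 60 N. Pads are 16 mm wide; open, the fingers measure 119 mm over their backs; the gripper's body (75 mm by 177 mm) begins 78 mm behind the grasp point.
Start: joints at [-1.266, 0.087, 1.371, -0, 1.684, -0.103], TCP at [0.218, -0.505, 0.206] pointing down, gripper open.
Joint ranges: [-3.1, 3.1], [-0.76, 2.03], [0.27, 2.55], [-1.08, 4.22], [0.17, 2.65], [-2.57, 2.57]. Speed limits (rad/s): [2.79, 2.79, 3.14, 3.14, 3.14, 3.14].

### API

Orientations are given as [roll, pitch, yaw] about the fixed x, y, z axes, in that order (R = Rz(yaw) Ry(pitch) Rx(roll)).
In Python, from bench import robot, cams, models gives the robot as it stands.
- The arm moves only by the tool step_arm, never from a script. Its argument "series" is a list of rows, each a list of 5 numbers: the gripper command: -1 is shut, 1 is fully open, values between are in proportion, then the shift along the tool's x, y, z in mm, then the turn about the tool's z in degrees. A call has 1 to 20 rows; each row is the pose to reach, as a shift and turn from the pose commanded when the call began, along the tool's axes at that moment; what a row does not reach only later rows make up. A row lasts 1/8 s, in which the tool goes at most 62.5 mm and 10.7 degrees, less where a joint would pass 70% of its speed; a pose out of reach is approached as far as the arm can. A call with a gripper value outside its range is refused whole. The fingers move at their own pace and stop on an object; the grip force is fixed at half the most. Time passes only in rows, so rows that repeat a pose let the fingers close. It gives the time, the measured TCP pose, the force and the opening at its end, in the units of the state.
- robot.get_obs(): the state, without advancing time (a new reading comes with each control period).
- cams.snapshot(name): name is "side" or "top"; returns a dict with "pixels" (400x640x3 uint8, red, green, blue), "fov_y" (degrees; the focal length in pixels is half the picture's height over the tangent of half this angle, whatever the lens; pixels are square), "cx", "cy" (the principal point, pixels), "R" (3x3) and "t" (3): a world point X has camera coordinates R X + t. Camera axes: x right, y down, z forward; pixel columns grow to the right and rows downward; lengths in m; the calibration is good to about 2 mm. A picture is of the moment at which its call begins. There is no depth.
- robot.close_job(): hands the job in, once; it reports no verdict.
Trained networks look in a picture, given as the dict that the camera call returned (one of the last four; its "shot" number tells which), for a name from the list of things; names that differ only in an ending like _2 or _b are one class to them, and where a whole thing is asked for, a point or a joint stands for the part that bears it (a point fixed in the world has none). Each returns a list of dicts, best first, with "p" (0 to 1); they miss things now and then, are a little off and sometimes report something else, mostly with a low value. They report only what shows in the picture. A call takes as long as a camera call. They do not tell look-alikes from the thing itself.
- models.find_in(picture, label): "position" ([x, y, z] in m, in world coordinates, good to about 4 mm: the middle of the surface that is visible of it).
- models.pinpoint(picture, label): "position" ([x, y, z] in m, in world coordinates, good to about 4 mm: a listed point, or the origin of a listed thing).
The state is a dict: "time": time; "joint_positions": joint angles; "qvel": joint speeds; "joint_torque": joint torques, N m; "tool_pos": TCP position; "ee_rot": TCP orientation; "wrist_force": force on the tool from outside, world axes, zero at the start; "wrist_torque": the same for the moment, N m; "width": finger opening in m.
Only numpy, scipy, OpenCV 4.12 (cv2) and the standard library are available. Lean on these libraries where they do the work, as an engineer would, in place of code of your own. Each camera call takes 0.05 s, during which the arm holds its last target. There are 200 camera calls.

### The job

Lift the push-type grease gun out of the pocket in its wooden block, press its coupler squarely onto the tilted grease nipple of the bearing until it snaps over the catches, and keep pushing so that the valve pin stays well pressed in against its spring. Finish while still gripping the gun and holding it pressed there; do not let go, do not ram it, and leave the tools and the jar lying around alone.

Things in the scene. Friction and masses are not known exactly. Their poses are not given: they have to be found in the camera images.
- gun_center (a point): Centre (half-way up) of the loose grease gun: steel cylinder 32 mm wide, 110 mm long, black cap on top, dark 28 mm coupler as its lowest 32 mm; about 0.3 kg. z runs along it from coupler to cap. It starts upright, coupler down, its top 74 mm above the block. The smooth 32 mm wall to grip runs from 23 mm below this point to 47 mm above it; the cap ends 55 mm above it.
- gun_mouth (a point): Centre of the coupler's open lower end, 55 mm below gun_center along the gun's axis, z along the gun to the cap. The mouth is a 17 mm hole in a lip 4 mm thick, behind which the bore widens to 22 mm; the bore ends 24 mm in.
- holder: Fixed light-wood block 100 x 100 x 48 mm with one round upright pocket, 35 mm wide and 36 mm deep, in the middle of its top; the gun stands in it. Origin at the centre of the underside, z up.
- bearing: Fixed grey bearing block: foot 56 x 150 x 14 mm, round housing 72 mm in diameter, 44 mm wide, with a 25 mm steel shaft stub along y, its axis 46 mm up. Origin at the centre of the underside, z up. The nipple stands out of the housing, leaning 0.45 rad from vertical towards the block's own +x side, which faces roughly away from the robot.
- nipple_seat (a point): Centre of the top face of the nipple's 25 mm wide steel collar; z is the nipple's axis, pointing out of the housing. Above the collar the nipple is a 14.4 mm round post, 19 mm high, then a cone to 9 mm diameter at 24 mm, then the 7 mm brass valve pin up to 32 mm. The mouth of the coupler meets the collar only when the pin is fully in; it first touches the pin when 8 mm above the collar.
- catches (a point): Point on the nipple's axis 12.6 mm above the collar (same axes as nipple_seat), level with three spring-loaded balls that stand about 3 mm out of the post. Pushing the coupler's mouth over them takes roughly 5 to 12 N; they snap out behind its lip when the mouth is 7 to 9 mm above the collar.
- valve_pin (a joint): How far the brass valve pin on the nipple's tip is pressed in, in metres: 0 out, 0.008 flush (stop). Its spring pushes back along the nipple's axis with 4 N plus 1.6 N per mm. Well pressed in means more than 3 mm; about 5 mm (12 N) is a good place to hold.
- block_plane: Bystander: small dark steel block plane, 160 x 52 x 50 mm, loose. Leave alone.
- chisel: Bystander: chisel with dark wooden handle, 235 mm long, lying flat, loose. Leave alone.
- screw_jar: Bystander: glass jar with a steel lid, 68 mm wide, 85 mm high, loose. Leave alone.
There are look-alikes about, which are no part of the job. Leave any purple, red or turquoise look-alike of the holder alone.

How it is judged:
On the way, in this order (a step that is already met when the one before it is completed fails the run):
1. the gun is lifted clear out of the block's pocket in the gripper (z of gun_mouth in the frame of holder above 0.052 m and contact force between the fingers and grease_gun above 1 N), for 0.1 s.
2. the coupler is snapped squarely over the nipple's catches (distance between gun_mouth and nipple_seat below 0.0075 m and angle between the z axis of gun_mouth and the z axis of nipple_seat, either way round below 0.15 rad), for 0.1 s.
At the end, for the whole second after the job is handed in: The gripper still grips the gun; the coupler's mouth is within 6 mm of the collar and square to the nipple within 0.15 rad, the valve pin is pressed in more than 3 mm, the gun pushes on the nipple with more than 4 N and is at rest (distance between gun_mouth and nipple_seat below 0.006 m and angle between the z axis of gun_mouth and the z axis of nipple_seat, either way round below 0.15 rad and value of joint valve_pin above 0.003 m and contact force between grease_gun and bearing above 4 N and contact force between the fingers and grease_gun above 2 N and linear speed of grease_gun below 0.03 m/s); the arm keeps its last pose, push and grip.
It fails at once if the gun rams the bearing (over 80 N) (contact force between grease_gun and bearing above 80 N).
It fails at once if the block plane is disturbed (distance of block_plane from where it was at the start of the episode above 0.02 m).
It fails at once if the chisel is disturbed (distance of chisel from where it was at the start of the episode above 0.02 m).
It fails at once if the jar is disturbed (distance of screw_jar from where it was at the start of the episode above 0.02 m).
It also fails if it takes over 45 s, if anything falls off the work surface, if the arm or the gripper's body presses on something with over 40 N, if the wrist force passes 120 N, or if a joint passes its speed limit or range.

## Working session

There is one attempt and no reset: what is moved stays moved. The work goes in short steps, Python scripts to look and compute and a tool call to move; the robot and the scene stay as the last step left them, time stands still between calls to the robot, and variables do not carry over. Pictures are saved under pics/ and viewed, about 8 in all and at most 12, crops included, and the job is handed in when it is done.

Besides the shell and the picture viewer there is one more tool, called after ">>>" by a JSON object that holds its "api" and its "payload". step_arm: Moves the arm, as the interface text tells. Its arguments: {"type":"object","properties":{"series":{"type":"array","items":{"type":"array","items":{"type":"number"}}}},"required":["series"]}

```bash
mkdir -p pics; cat > h.py <<'E'
from bench import robot, cams, models
import numpy as np, cv2
def proj(s,X):
    f=200/np.tan(np.radians(s["fov_y"])/2); c=np.array(s["R"])@np.array(X)+np.array(s["t"])
    return np.array([s["cx"]+f*c[0]/c[2], s["cy"]+f*c[1]/c[2]])
def save(img,n): cv2.imwrite(n,cv2.cvtColor(img,cv2.COLOR_RGB2BGR))
def crop(s,u,v,w=100,h=75,k=6,n='c.png'):
    u,v=int(u),int(v);p=s["pixels"][max(0,v-h//2):v+h//2,max(0,u-w//2):u+w//2]
    save(cv2.resize(p,None,fx=k,fy=k,interpolation=cv2.INTER_CUBIC),n)
E
python3 - <<'E'
from h import *
o=robot.get_obs(); print(o["tool_pos"],o["ee_rot"],o["wrist_force"])
for c in("side","top"):
    s=cams.snapshot(c); save(s["pixels"],f"pics/{c}0.png"); print(c,s["fov_y"],-np.array(s["R"]).T@s["t"],np.array(s["R"])[2])
    for l in("gun_center","gun_mouth","holder","bearing","nipple_seat","catches","block_plane","chisel","screw_jar"):
        for d in models.pinpoint(s,l)[:3]: print(l,round(d["p"],2),np.round(d["position"],3),np.round(proj(s,d["position"])))
E
```

```text
[ 0.21794941 -0.50437765  0.2043323 ] [-3.13942531e+00 -2.29425794e-04  4.07782498e-01] [-1.04765815  0.00425907  0.77283117]
side 42.39955580202779 [ 0.05477842 -0.94233439  1.22695245] [ 0.31425472  0.61130729 -0.72632456]
gun_center 0.67 [0.522 0.163 0.09 ] [295. 169.]
gun_center 0.61 [ 0.562 -0.201  0.065] [361. 250.]
gun_mouth 0.71 [ 0.556 -0.204  0.01 ] [359. 264.]
gun_mouth 0.38 [0.521 0.164 0.09 ] [294. 168.]
holder 0.92 [ 0.56  -0.201  0.004] [359. 264.]
holder 0.84 [ 0.742 -0.184  0.002] [409. 238.]
holder 0.64 [ 0.332 -0.334  0.001] [308. 333.]
bearing 0.92 [ 0.5    0.168 -0.001] [289. 190.]
bearing 0.71 [ 0.496 -0.44  -0.004] [383. 342.]
nipple_seat 0.63 [0.521 0.163 0.094] [294. 168.]
catches 0.54 [ 0.56  -0.198  0.002] [359. 263.]
catches 0.38 [0.531 0.164 0.098] [297. 166.]
block_plane 0.9 [0.773 0.    0.003] [386. 195.]
screw_jar 0.92 [ 0.464  0.432 -0.   ] [250. 145.]
top 46.377148952664065 [ 0.39674362 -0.00607969  1.24608593] [ 0.14983374  0.01199096 -0.98863849]
gun_center 0.62 [ 0.558 -0.207  0.069] [398. 208.]
gun_mouth 0.52 [ 0.565 -0.204  0.009] [394. 208.]
holder 0.97 [ 0.564 -0.206  0.   ] [394. 209.]
holder 0.92 [ 0.749 -0.192 -0.003] [387. 143.]
holder 0.75 [ 0.571 -0.034 -0.001] [330. 206.]
bearing 0.89 [ 0.505  0.168 -0.002] [255. 231.]
bearing 0.61 [ 0.56  -0.207  0.068] [399. 207.]
bearing 0.56 [ 0.49  -0.447  0.006] [486. 236.]
nipple_seat 0.68 [0.523 0.162 0.086] [253. 221.]
catches 0.67 [0.528 0.166 0.102] [250. 218.]
block_plane 0.56 [ 0.773 -0.002  0.003] [318. 134.]
chisel 0.78 [ 0.491 -0.444  0.   ] [484. 236.]
screw_jar 0.88 [0.465 0.432 0.002] [155. 246.]
```

```bash
ls; ls pics
```

```text
h.py
pics
side0.png
top0.png
```

View pics/side0.png

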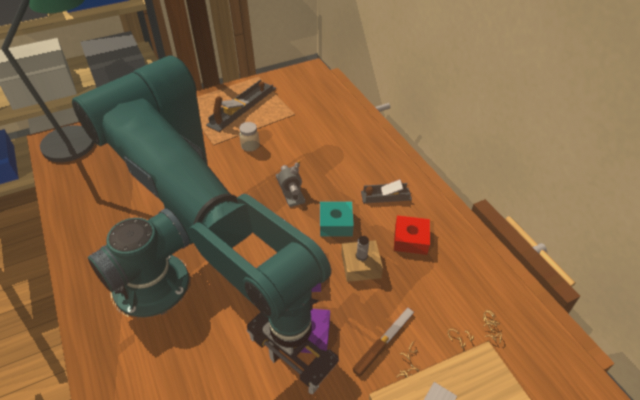

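View pics/top0.png

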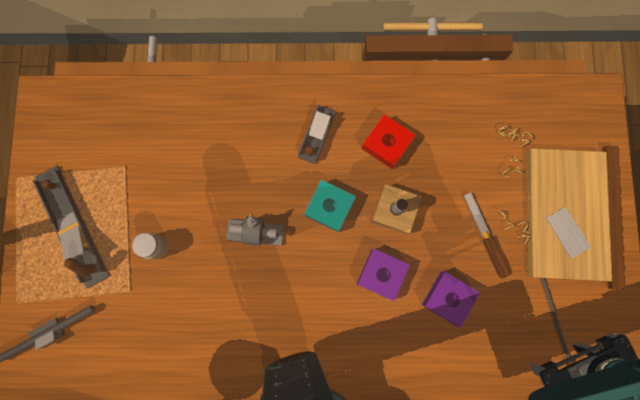

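The side view shows the gun in the light-wood block at about (361,250). The top view has it at (398,207), and the bearing with its nipple at about (250,220). There are four other holder look-alikes: teal (330,205), red (390,140), purple (383,273) and purple (452,299). Only the light-wood block at (398,209) holds the gun and fits the description. I'll confirm it and the bearing in one enlarged crop.

```bash
python3 - <<'E'
from h import *
t=cams.snapshot("top"); s=cams.snapshot("side")
def c(p,u,v): return cv2.resize(p["pixels"][v-37:v+37,u-49:u+49],None,fx=4,fy=4,interpolation=cv2.INTER_CUBIC)
save(np.vstack([np.hstack([c(t,398,207),c(t,255,228)]),np.hstack([c(s,361,252),c(s,291,182)])]),"pics/crop1.png")
for p in(t,s):
  for l in("nipple_seat","catches","bearing","gun_center"):
    for d in models.pinpoint(p,l)[:2]: print(l,round(d["p"],2),np.round(d["position"],3))
E
```

```text
nipple_seat 0.65 [0.528 0.164 0.1  ]
nipple_seat 0.52 [0.524 0.161 0.084]
catches 0.53 [0.526 0.165 0.102]
bearing 0.74 [ 0.504  0.168 -0.002]
gun_center 0.67 [ 0.557 -0.206  0.065]
nipple_seat 0.5 [0.521 0.161 0.092]
catches 0.49 [0.529 0.164 0.097]
bearing 0.55 [ 0.502  0.17  -0.002]
gun_center 0.52 [ 0.562 -0.204  0.066]
gun_center 0.52 [ 0.56  -0.199  0.001]
```

View pics/crop1.png

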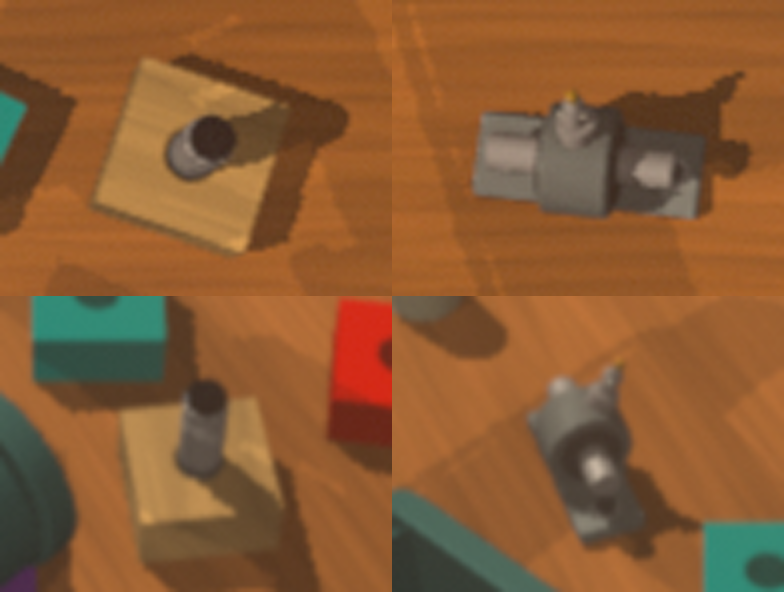

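```bash
cat >> h.py <<'E'
def ray(s,u,v):
    f=200/np.tan(np.radians(s["fov_y"])/2);R=np.array(s["R"]);c=-R.T@np.array(s["t"])
    d=R.T@np.array([(u-s["cx"])/f,(v-s["cy"])/f,1]);return c,d/np.linalg.norm(d)
def onz(s,u,v,z):
    c,d=ray(s,u,v);return c+d*(z-c[2])/d[2]
def tri(*L):
    A=0;b=0
    for c,d in L:
        P=np.eye(3)-np.outer(d,d);A=A+P;b=b+P@c
    x=np.linalg.solve(A,b);return x,[round(float(np.linalg.norm((np.eye(3)-np.outer(d,d))@(x-c))),4) for c,d in L]
E
python3 - <<'E'
from h import *
t=cams.snapshot("top"); s=cams.snapshot("side")
P=[onz(t,u-.375,v-.375,.014) for u,v in((228.5,219.25),(283.75,224.75),(282.25,245.25),(226.75,239.25))]
print(np.round(P,4),np.mean(P,0))
e=(P[0]-P[1])+(P[3]-P[2]);print("yaw of +y axis minus 90deg",np.degrees(np.arctan2(e[1],e[0]))-90, np.linalg.norm(e)/2)
print("pin tip",tri(ray(t,250.4,214.4),ray(s,298.4,161.2)))
# gun cap: top centre in both crops
print("cap",onz(t,398-49+213/4,207-37+138/4,.122),onz(s,361-49+206/4,252-37+(397-296)/4,.122))
E
```

```text
[[0.5363 0.2371 0.014 ]
 [0.5215 0.0898 0.014 ]
 [0.4673 0.0932 0.014 ]
 [0.4832 0.2402 0.014 ]] [0.5020867  0.16505961 0.014     ]
yaw of +y axis minus 90deg -5.933650824519873 0.1479096896857842
pin tip (array([0.53563595, 0.1626607 , 0.11642487]), [0.0, 0.0])
cap [ 0.55887802 -0.20686105  0.122     ] [ 0.55959893 -0.20957392  0.122     ]
```

The crop shows the light-wood block with the black-capped gun standing in it (cap at crop (213,138)). The bearing's brass pin tip is at (571,95) in the top view and (619,362) in the side view. The nipple leans along about -6° yaw. The tool cannot tilt, so I'll grip the gun and pivot it between the pads against the rim of the pocket. First I go above the gun with tool x along the lean direction.

>>> {"api": "step_arm", "payload": {"series": [[1, 54, -17, 0, 4], [1, 108, -34, 0, 8], [1, 162, -52, 0, 12], [1, 216, -69, 0, 16], [1, 270, -86, 0, 20], [1, 324, -103, 0, 24], [1, 378, -121, 0, 27], [1, 432, -138, 0, 29.3], [1, 432, -138, 0, 29.3], [1, 432, -138, 0, 29.3]]}}

```text
time: 2.85
tool_pos: [0.5596, -0.2071, 0.2052]
ee_rot: [3.141, 0.001, -0.103]
wrist_force: [-0.5, -0.0, 0.2]
width: 0.0941
```

```bash
python3 - <<'E'
from h import *
o=robot.get_obs(); print(o["time"],o["tool_pos"],o["ee_rot"],o["wrist_force"],o["width"],o["joint_positions"])
for c in("side","top"):
    s=cams.snapshot(c); save(s["pixels"],f"pics/{c}1.png")
    for l in("gun_center",):
        for d in models.pinpoint(s,l)[:3]: print(c,l,round(d["p"],2),np.round(d["position"],3),np.round(proj(s,d["position"])))
    print(proj(s,o["tool_pos"]))
    if c=="side": crop(s,*proj(s,[.56,-.206,.13]),120,100,5,"pics/c2.png")
E
```

```text
2.85 [ 0.55960548 -0.20714592  0.20524247] [ 3.14101178e+00  8.93291221e-04 -1.03105400e-01] [-0.50565451 -0.02211769  0.16197198] 0.09411035610144512 [-4.49018626e-01  1.92298811e-01  1.25319201e+00 -8.56126160e-04
  1.69674521e+00  1.22477557e+00]
side gun_center 0.77 [ 0.562 -0.201  0.064] [361. 251.]
[365.18381179 219.71424803]
[408.83993532 198.89406105]
```

View pics/c2.png

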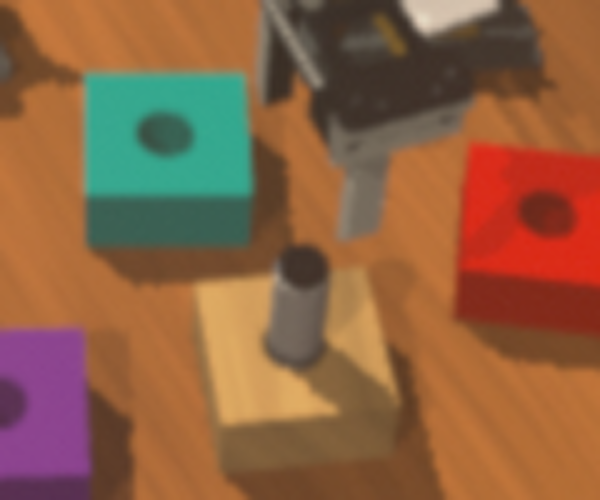

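The gun stands under the open jaws. It shows at crop (300,300), with the fingertips at (360,235) and (275,95), so the alignment is good. Descend and grip.

>>> {"api": "step_arm", "payload": {"series": [[1, 0, 0, 30, 0], [1, 0, 0, 60, 0], [1, 0, 0, 90, 0], [1, 0, 0, 115, 0], [1, 0, 0, 130, 0], [1, 0, 0, 130, 0], [-1, 0, 0, 130, 0], [-1, 0, 0, 130, 0], [-1, 0, 0, 130, 0], [-1, 0, 0, 130, 0], [-1, 0, 0, 130, 0], [-1, 0, 0, 130, 0]]}}

```text
time: 4.55
tool_pos: [0.56, -0.2069, 0.0755]
ee_rot: [3.141, 0.0, -0.103]
wrist_force: [0.2, 0.1, -0.2]
width: 0.0376
```

>>> {"api": "step_arm", "payload": {"series": [[-1, 0, 0, 0, 0], [-1, 0, 0, 0, 0], [-1, 0, 0, -7, 0], [-1, 0, 0, -14, 0], [-1, 0, 0, -20, 0], [-1, 0, 0, -20, 0], [-1, 5, 0, -20, 0], [-1, 9, 0, -20, 0], [-1, 12, 0, -20, 0]]}}

```text
time: 5.68
tool_pos: [0.5691, -0.2073, 0.0948]
ee_rot: [-3.14, 0.008, -0.104]
wrist_force: [-6.7, 1.7, 0.8]
width: 0.0315
```

```bash
python3 - <<'E'
from h import *
o=robot.get_obs(); print(o["time"],o["tool_pos"],o["ee_rot"],o["wrist_force"],o["wrist_torque"],o["width"])
s=cams.snapshot("side")
for l in("gun_center","gun_mouth"):
    for d in models.pinpoint(s,l)[:2]: print(l,round(d["p"],2),np.round(d["position"],3),np.round(proj(s,d["position"])))
crop(s,*proj(s,[.56,-.206,.1]),100,80,6,"pics/c3.png")
E
```

```text
5.675 [ 0.56911268 -0.20726855  0.09483738] [-3.14011288  0.00802904 -0.10359702] [-6.66529317  1.71000049  0.817581  ] [ 0.50603454  1.75796284 -0.03456154] 0.03154462186126902
gun_center 0.56 [ 0.571 -0.204  0.084] [365. 246.]
gun_mouth 0.76 [ 0.56  -0.202  0.027] [360. 259.]
```

View pics/c3.png

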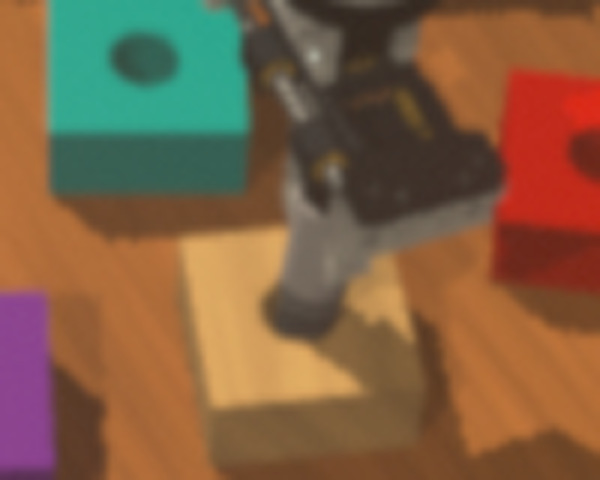

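The hand has lifted the gun, which leans slightly toward +x. The coupler still sits in the pocket at crop (305,305), and the side force is a modest 6.7 N. I'll continue the tilt.

>>> {"api": "step_arm", "payload": {"series": [[-1, 4, 0, 0, 0], [-1, 8, 0, 0, 0], [-1, 12, 0, 0, 0], [-1, 16, 0, 0, 0], [-1, 20, 0, 0, 0], [-1, 24, 0, 0, 0], [-1, 24, 0, 0, 0]]}}

```text
time: 6.7
tool_pos: [0.5958, -0.2103, 0.0946]
ee_rot: [-3.141, 0.001, -0.103]
wrist_force: [-2.7, 1.4, -3.8]
width: 0.0315
```

```bash
python3 - <<'E'
from h import *
o=robot.get_obs(); print(o["time"],o["tool_pos"],o["ee_rot"],o["wrist_force"],o["wrist_torque"],o["width"])
s=cams.snapshot("side")
for l in("gun_center","gun_mouth"):
    for d in models.pinpoint(s,l)[:2]: print(l,round(d["p"],2),np.round(d["position"],3),np.round(proj(s,d["position"])))
E
```

```text
6.7 [ 0.59580058 -0.21028212  0.09455572] [-3.14081409e+00  1.11014728e-03 -1.03388444e-01] [-2.69129374  1.42727938 -3.78305087] [ 0.42838932  0.53132453 -0.07029064] 0.03152805147397282
gun_center 0.8 [ 0.578 -0.205  0.087] [368. 245.]
gun_center 0.69 [ 0.494 -0.439 -0.001] [382. 341.]
gun_mouth 0.57 [ 0.556 -0.202  0.034] [359. 258.]
```

>>> {"api": "step_arm", "payload": {"series": [[-1, 4, 0, -9, 0], [-1, 9, 0, -18, 0], [-1, 13, 0, -27, 0], [-1, 13, 0, -50, 0], [-1, 13, 0, -80, 0], [-1, 13, 0, -100, 0], [-1, 13, 0, -100, 0], [-1, 13, 0, -100, 0]]}}

```text
time: 7.85
tool_pos: [0.6088, -0.2121, 0.195]
ee_rot: [3.141, -0.0, -0.104]
wrist_force: [-0.5, -0.3, -4.3]
width: 0.0314
```

```bash
python3 - <<'E'
from h import *
o=robot.get_obs(); print(o["time"],o["tool_pos"],o["ee_rot"],o["wrist_force"],o["wrist_torque"],o["width"])
im=[]
for c in("side","top"):
  s=cams.snapshot(c)
  for l in("gun_center","gun_mouth"):
    for d in models.pinpoint(s,l)[:2]: print(c,l,round(d["p"],2),np.round(d["position"],3),np.round(proj(s,d["position"])))
  u,v=proj(s,o["tool_pos"]-[0.02,0,.01]).astype(int); print(u,v)
  im.append(cv2.resize(s["pixels"][v-35:v+35,u-32:u+32],None,fx=6,fy=6,interpolation=cv2.INTER_CUBIC))
save(np.hstack(im),"pics/c4.png")
E
```

```text
7.85 [ 0.60883768 -0.21205117  0.19502642] [ 3.14144492e+00 -7.82546592e-05 -1.03613126e-01] [-0.47294297 -0.26989893 -4.31777783] [ 0.0138795  -0.00260089  0.00078429] 0.031422156808398535
side gun_center 0.64 [ 0.592 -0.209  0.188] [376. 220.]
side gun_mouth 0.66 [ 0.572 -0.205  0.134] [367. 235.]
375 222
top gun_center 0.68 [0.524 0.164 0.085] [252. 221.]
top gun_center 0.64 [ 0.577 -0.207  0.132] [403. 197.]
top gun_mouth 0.58 [ 0.578 -0.204  0.131] [401. 196.]
408 187
```

View pics/c4.png

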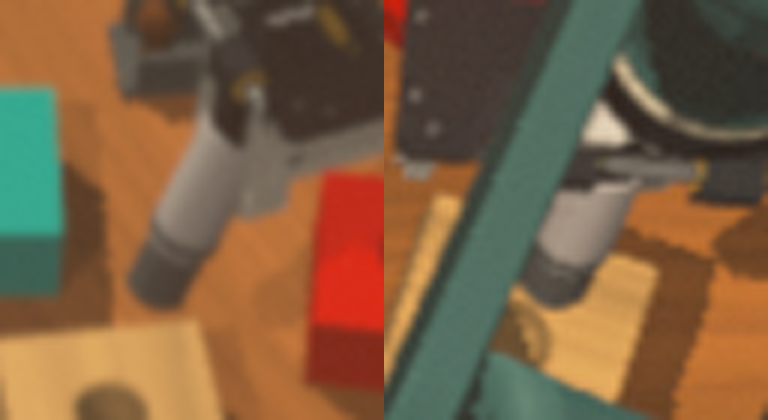

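The gun is out of the pocket and stays tilted toward +x in the grip. In the side crop the mouth is around (157,290) and the wall meets the fingers near (225,110). I'll compare the image slope with the predicted tilts.

```bash
cat >> h.py <<'E'
LD=np.array([np.cos(-.103),np.sin(-.103),0])
def gun(tcp,th,L=.0825):
    a=np.sin(th)*LD+np.array([0,0,np.cos(th)]);g=np.array(tcp)+[0,0,.019];return g,a,g-L*a
def pred(s,tcp,th,L=.0825):
    g,a,m=gun(tcp,th,L);R=np.array(s["R"]);c=-R.T@s["t"]
    n=np.cross(a,m-c);n/=np.linalg.norm(n);out=[]
    for k,h in((.014,0.002),(.014,.03),(.016,.034),(.016,.060)):   # silhouette edge points
        out+= [proj(s,m+h*a+k*n),proj(s,m+h*a-k*n)]
    return np.array(out)
E
python3 - <<'E'
from h import *
o=robot.get_obs(); s=cams.snapshot("side"); u0,v0=375-32,222-35
for th in(18,20,22,24,26,28):
    P=(pred(s,o["tool_pos"],np.radians(th))-[u0,v0]+.5)*6-.5
    M=(proj(s,gun(o["tool_pos"],np.radians(th))[2])-[u0,v0]+.5)*6
    d=P[6]-P[4];print(th,np.round(M),np.round(P[[0,1,6,7]]).tolist(),"slope",np.degrees(np.arctan2(d[0],-d[1])).round(1))
E
```

```text
18 [172. 286.] [[146.0, 268.0], [201.0, 297.0], [188.0, 176.0], [252.0, 210.0]] slope 26.9
20 [167. 287.] [[141.0, 268.0], [195.0, 298.0], [187.0, 175.0], [250.0, 211.0]] slope 28.7
22 [162. 287.] [[137.0, 267.0], [190.0, 299.0], [186.0, 174.0], [249.0, 212.0]] slope 30.4
24 [157. 287.] [[132.0, 266.0], [184.0, 300.0], [185.0, 173.0], [247.0, 212.0]] slope 32.1
26 [152. 287.] [[127.0, 266.0], [179.0, 301.0], [184.0, 172.0], [245.0, 213.0]] slope 33.7
28 [147. 286.] [[123.0, 265.0], [174.0, 301.0], [183.0, 172.0], [243.0, 214.0]] slope 35.3
```

```bash
python3 - <<'E'
from h import *
o=robot.get_obs(); s=cams.snapshot("side")
hsv=cv2.cvtColor(s["pixels"],cv2.COLOR_RGB2HSV)
for v in range(206,240):
    r=hsv[v,355:400,1].astype(int); print(v," ".join(f"{x:3d}" for x in r[:36]))
E
```

```text
206 170 169 167 171 172 173 172 174 172 174 173 174 172 173 171 168 161 163 164 141  99  59  50  61  85  97  99 100  81  65  55  55  64  76  86  94
207 171 168 169 169 172 171 173 173 174 172 174 174 174 175 174 172 168 171 168 144  99  61  49  56  80 101 100  99  80  61  55  55  57  69  75  92
208 169 169 169 169 172 171 172 173 173 173 174 173 174 174 174 172 173 174 173 148  96  57  48  51  66  96 106  97  80  59  57  56  58  59  70  84
209 170 169 171 169 171 171 172 173 173 171 173 174 173 174 172 173 173 174 171 140  82  54  49  50  54  73  98  96  77  58  55  55  57  57  63  74
210 169 169 169 170 171 171 173 173 173 173 172 172 170 172 174 173 174 173 162 123  69  50  48  50  51  58  69  81  71  57  53  56  57  56  55  64
211 168 170 169 169 171 172 172 173 172 171 171 171 173 172 174 174 174 169 145  95  58  49  48  49  50  51  57  61  62  55  56  55  56  55  55  57
212 170 169 167 169 170 173 173 173 172 172 172 171 172 172 174 173 173 161 124  71  50  47  50  50  49  51  54  55  57  56  57  54  56  56  54  55
213 166 169 168 168 171 172 172 173 172 170 173 173 174 174 172 
[... 3231 characters left out ...]
 126  80  67  67  69  72  73  77  82 112 150 172 174 173 174 171 174 175 176 176 175 173 173 173 173 172 173
236 156 156 159 158 154 156 163 169 167 151 118  86  81  77  77  77  79 103 139 163 171 174 175 173 174 173 174 176 174 174 174 174 173 172 174 173
237 156 155 156 160 156 158 163 172 171 165 151 134 113  95  86  91 100 128 158 169 174 175 174 173 172 171 172 175 175 174 173 172 174 172 173 173
238 157 156 153 156 156 159 167 172 172 170 169 164 150 138 130 129 134 155 166 171 172 175 175 172 175 173 173 174 174 175 174 172 173 174 172 171
239 154 154 156 159 158 158 164 170 170 170 173 171 170 163 157 156 159 164 166 167 167 172 175 174 173 174 175 173 174 172 173 172 173 173 173 175
```

```bash
cat > fit.py <<'E'
from h import *
from scipy.optimize import least_squares
def fit(s,tcp,obs,low,w=.3):
    """obs: (k,side,u,v) silhouette points, k=0 coupler 1 body; side +1 right; low: lowest point v of mouth"""
    R=np.array(s["R"]);c=-R.T@s["t"]
    def line(a,m,k,sd,h0,h1):
        n=np.cross(a,m-c);n/=np.linalg.norm(n)
        if (proj(s,m+.01*n)-proj(s,m))[0]*sd<0:n=-n
        return proj(s,m+h0*a+k*n),proj(s,m+h1*a+k*n)
    def res(p):
        g,a,m=gun(tcp,p[0]);m=m+p[1]*LD+p[2]*a
        r=[]
        for k,sd,u,v in obs:
            A,B=line(a,m,.016 if k else .014,sd,.034 if k else .003,.08 if k else .03)
            r.append(A[0]+(B-A)[0]*(v-A[1])/(B-A)[1]-u)
        e1=np.cross(a,[0,1.,0]);e1/=np.linalg.norm(e1);e2=np.cross(a,e1)
        vs=[proj(s,m+.014*(np.cos(t)*e1+np.sin(t)*e2))[1] for t in np.linspace(0,6.28,40)]
        r.append(max(vs)-low);return r
    q=least_squares(res,[.4,0,0]);p=q.x;g,a,m=gun(tcp,p[0]);m=m+p[1]*LD+p[2]*a
    print("theta deg",np.degrees(p[0]).round(1),"off LD mm",(p[1]*1e3).round(1),"along axis mm",(p[2]*1e3).round(1),"mouth",m.round(4),"res",np.round(q.fun,2))
    return p
def edges(s,rows,ulo,uhi,thr=110):
    hsv=cv2.cvtColor(s["pixels"],cv2.COLOR_RGB2HSV)
    for v in rows: print(v,hsv[v,ulo:uhi,1])
E
python3 - <<'E'
from fit import *
o=robot.get_obs(); s=cams.snapshot("side")
obs=[(1,-1,373.3,212),(1,-1,370.8,216.5),(1,-1,368.4,221),(0,-1,366,228),(0,-1,365.1,230),(0,-1,364.1,232),(0,1,376.8,229),(0,1,375.2,231.3),(0,1,373,235),(1,1,380,224),(1,1,378.9,226)]
p=fit(s,o["tool_pos"],obs,237.8)
# top view segmentation for mouth
t=cams.snapshot("top")
print(proj(t,gun(o["tool_pos"],p[0])[2]))
E
```

```text
theta deg 18.2 off LD mm -10.2 along axis mm 4.3 mouth [ 0.5741 -0.2084  0.1397] res [-0.41 -0.19 -0.07 -0.38 -0.5  -0.51  0.09  0.47  0.72  0.38  0.43  0.  ]
[403.97940393 193.78994647]
```

The edge fit from the side view gives a tilt of about 18°. The gun sits off-centre toward the -x edge of the pads. That is within 8° of the nipple axis, so I can correct the rest once the coupler is guided by the nipple. Next I go above the nipple and look.

>>> {"api": "step_arm", "payload": {"series": [[-1, -5, -25, 0, 0], [-1, -14, -75, 0, 0], [-1, -24, -125, 0, 0], [-1, -34, -180, 0, 0], [-1, -43, -230, 0, 0], [-1, -53, -280, 0, 0], [-1, -61, -325, 0, 0], [-1, -67, -355, 0, 0], [-1, -69, -365, 0, 0], [-1, -69, -365, 0, 0], [-1, -69, -365, 0, 0]]}}

```text
time: 9.72
tool_pos: [0.578, 0.157, 0.1955]
ee_rot: [3.141, -0.0, -0.105]
wrist_force: [-0.2, 0.3, -3.9]
width: 0.0316
```

```bash
python3 - <<'E'
from h import *
o=robot.get_obs(); print(o["time"],o["tool_pos"],o["ee_rot"],o["wrist_force"],o["joint_positions"])
im=[]
for c,X in(("side",[.54,.16,.13]),("top",[.54,.16,.13])):
  s=cams.snapshot(c)
  for l in("gun_center","gun_mouth","nipple_seat"):
    for d in models.pinpoint(s,l)[:2]: print(c,l,round(d["p"],2),np.round(d["position"],3),np.round(proj(s,d["position"])))
  u,v=proj(s,X).astype(int); print(u,v)
  im.append(cv2.resize(s["pixels"][v-35:v+35,u-32:u+32],None,fx=6,fy=6,interpolation=cv2.INTER_CUBIC))
save(np.hstack(im),"pics/c5.png")
E
```

```text
9.725 [0.57795399 0.15704854 0.1954805 ] [ 3.14080764e+00 -1.98086992e-04 -1.04963728e-01] [-0.18776425  0.2976096  -3.94873806] [ 1.71155257e-01  1.98545734e-01  1.26508571e+00 -8.13948828e-04
  1.67798460e+00  1.84682832e+00]
side gun_center 0.63 [0.561 0.162 0.186] [306. 142.]
side gun_mouth 0.63 [0.539 0.164 0.133] [299. 157.]
side nipple_seat 0.66 [0.523 0.166 0.092] [294. 167.]
299 158
top gun_center 0.41 [0.559 0.16  0.19 ] [247. 200.]
top gun_mouth 0.51 [0.544 0.165 0.131] [249. 210.]
top nipple_seat 0.31 [ 0.773 -0.002  0.   ] [318. 134.]
250 211
```

View pics/c5.png

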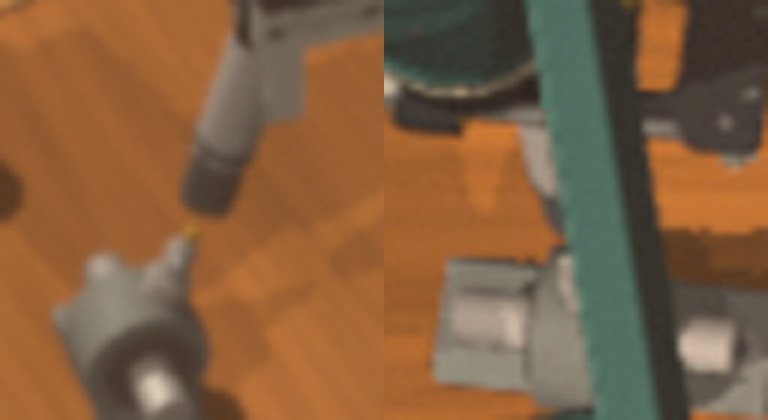

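The side crop shows the tilted gun's mouth at about (208,208), just up and right of the brass pin tip at (191,231), so the approach is nearly on axis. I'll measure the edges to get the offset.

```bash
cat >> fit.py <<'E'
def auto(s,tcp,th0=.33,off=-.010,ax=.004,it=1,thr=115,verbose=1):
    """horizontal silhouette crossings found by saturation near the predicted edges"""
    sat=cv2.cvtColor(s["pixels"],cv2.COLOR_RGB2HSV)[...,1].astype(float)
    g,a,m=gun(tcp,th0);m=m+off*LD+ax*a
    obs=[]
    for k,h0,h1 in((0,.012,.026),(1,.038,.056)):
        r=.016 if k else .014;R=np.array(s["R"]);c=-R.T@s["t"];n=np.cross(a,m-c);n/=np.linalg.norm(n)
        for sd in(-1,1):
            nn=n if (proj(s,m+.01*n)-proj(s,m))[0]*sd>0 else -n
            A,B=proj(s,m+h0*a+r*nn),proj(s,m+h1*a+r*nn)
            for v in range(int(np.ceil(min(A[1],B[1]))),int(max(A[1],B[1]))+1):
                u=A[0]+(B-A)[0]*(v-A[1])/(B-A)[1]
                c0=int(round(u-sd*4));x=np.arange(c0,c0+sd*9,sd);y=sat[v,x]
                j=np.where((y[:-1]<thr)&(y[1:]>=thr))[0]
                if len(j): j=j[0];obs.append((k,sd,x[j]+sd*(thr-y[j])/(y[j+1]-y[j]),v))
    M=proj(s,m);q=int(round(M[0]));col=sat[int(M[1])-2:int(M[1])+14,q-1:q+2].mean(1)
    j=np.where((col[:-1]<thr)&(col[1:]>=thr))[0];low=int(M[1])-2+(j[0]+(thr-col[j[0]])/(col[j[0]+1]-col[j[0]]) if len(j) else 6)
    if verbose: print(len(obs),"edges, low v",round(low,1))
    return fit(s,tcp,obs,low)
def rep(s,tcp,p,tip):
    g,a,m=gun(tcp,p[0]);m=m+p[1]*LD+p[2]*a
    n=np.sin(.45)*LD+np.array([0,0,np.cos(.45)]);b=np.cross(n,LD);b/=np.linalg.norm(b);e=np.cross(b,n)
    d=m-(np.array(tip)-.032*n)
    print("mouth rel. seat mm: along nipple %.1f, in lean plane across %.1f, sideways %.1f"%tuple(1e3*np.array([d@n,d@e,d@b])),"e",e.round(2),"b",b.round(2))
E
python3 - <<'E'
from fit import *
o=robot.get_obs(); s=cams.snapshot("side")
p=auto(s,o["tool_pos"]); rep(s,o["tool_pos"],p,[.5356,.1627,.1164])
im=s["pixels"][156:168,290:306].astype(int); y=im[...,0]-im[...,2]; print(y)   # brass
print(proj(s,[.5356,.1627,.1164]),proj(s,[.5218,.1641,.0876]))
E
```

```text
15 edges, low v 157.4
theta deg 20.3 off LD mm -8.5 along axis mm 5.9 mouth [0.5429 0.1614 0.1427] res [-0.38 -0.6  -0.61  0.26  0.36  0.56  0.18  0.09  0.16  0.19 -1.38  0.31
  0.31  0.28  0.25  0.  ]
mouth rel. seat mm: along nipple 58.9, in lean plane across -4.7, sideways -0.5 e [ 0.9  -0.09 -0.43] b [ 0.1   0.99 -0.  ]
[[105 103 103 106 109 107  91  53  30  26  24  24  23  26  30  55]
 [105 104 103 102 106 108 100  76  52  37  31  29  27  31  41  68]
 [105 104 102 102 104 106 107  98  83  69  60  50  45  51  69  86]
 [105 104 104 102 102 104 107 107 105  99  97  86  78  82  96 102]
 [105 105 104 102 101 102 105 110 114 111 108 105 102 102 106 107]
 [103 105 104 102 102  98  97 103 115 109 106 108 108 108 106 108]
 [104 105 104 103  95  80  71  76  89  90  98 108 109 109 107 105]
 [104 103 106 100  82  58  44  46  56  71  97 107 110 108 109 107]
 [105 104 102  93  71  43  32  30  35  60  95 107 109 110 110 109]
 [103  99  93  81  60  36  27  26  33  59  94 106 108 109 111 109]
 [ 91  81  67  56  45  30  24  25  39  69  95 104 106 109 110 111]
 [ 61  51  41  36  33  27  25  30  55  86 100 102 105 107 110 113]]
[298.39150105 161.20079274] [294.51030022 168.84798528]
```

>>> {"api": "step_arm", "payload": {"series": [[-1, 0, 0, 6, 0], [-1, -2, 0, 13, 0], [-1, -4, 0, 19, 0], [-1, -5, 0, 22, 0], [-1, -5, 0, 22, 0]]}}

```text
time: 10.8
tool_pos: [0.5725, 0.1587, 0.173]
ee_rot: [3.141, 0.001, -0.103]
wrist_force: [-0.2, 0.3, -3.2]
width: 0.0311
```

```bash
python3 - <<'E'
from fit import *
o=robot.get_obs(); s=cams.snapshot("side");print(o["time"],o["tool_pos"],o["wrist_force"])
p=auto(s,o["tool_pos"],.345,-.009,.005); rep(s,o["tool_pos"],p,[.5356,.1627,.1164])
im=[cv2.resize(s["pixels"][125:181,268:324],None,fx=9,fy=9,interpolation=cv2.INTER_CUBIC)]
save(np.hstack(im),"pics/c6.png")
E
```

```text
10.8 [0.57253247 0.15873204 0.17301767] [-0.15587601  0.34935528 -3.17230484]
16 edges, low v 164.9
theta deg 20.7 off LD mm -8.9 along axis mm -1.6 mouth [0.534  0.1627 0.1133] res [-0.48 -0.6  -0.75  0.1   0.35  0.52  0.57  0.26  0.18  0.2   0.09 -0.03
 -0.97  0.1   0.22  0.26  0.  ]
mouth rel. seat mm: along nipple 28.5, in lean plane across -0.1, sideways -0.1 e [ 0.9  -0.09 -0.43] b [ 0.1   0.99 -0.  ]
```

View pics/c6.png

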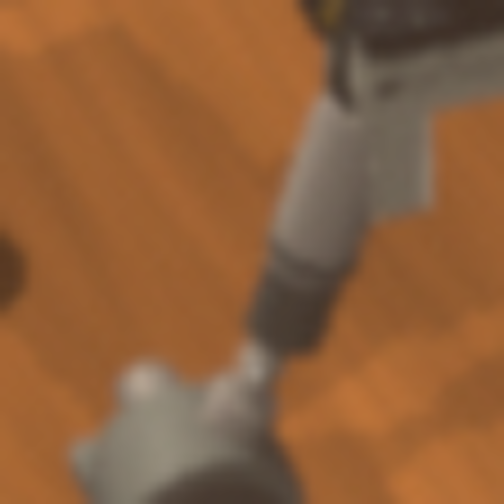

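The side crop shows the coupler's end centred at (276,341), on the projected nipple axis, which passes through (273,340). The force is still only the gun's weight. I'll advance slowly along the nipple axis.

>>> {"api": "step_arm", "payload": {"series": [[-1, -1.3, 0, 2.7, 0], [-1, -2.6, 0, 5.4, 0], [-1, -3.9, 0, 8.1, 0], [-1, -5.2, 0, 10.8, 0], [-1, -5.2, 0, 10.8, 0]]}}

```text
time: 11.48
tool_pos: [0.5673, 0.1593, 0.1622]
ee_rot: [3.141, 0.001, -0.104]
wrist_force: [0.2, -0.4, -4.0]
width: 0.0313
```

```bash
python3 - <<'E'
from fit import *
o=robot.get_obs(); s=cams.snapshot("side");print(o["time"],o["tool_pos"],o["ee_rot"],o["wrist_force"],o["wrist_torque"])
p=auto(s,o["tool_pos"],.35,-.009,.004); rep(s,o["tool_pos"],p,[.5356,.1627,.1164])
E
```

```text
11.475 [0.5672822  0.15929418 0.16224097] [ 3.14140439e+00  8.56133302e-04 -1.03507321e-01] [ 0.24522292 -0.37458892 -3.96979519] [ 0.06162789  0.05667606 -0.00268824]
18 edges, low v 167
theta deg 20.2 off LD mm -9.4 along axis mm 1.7 mouth [0.5303 0.1631 0.1054] res [-0.35 -0.47 -0.52 -0.71  0.09  0.29  0.68  0.71  0.27  0.1   0.16  0.2
  0.04 -1.05  0.05  0.16  0.23  0.12 -0.  ]
mouth rel. seat mm: along nipple 19.8, in lean plane across -0.0, sideways -0.1 e [ 0.9  -0.09 -0.43] b [ 0.1   0.99 -0.  ]
```

>>> {"api": "step_arm", "payload": {"series": [[-1, -0.9, 0, 1.8, 0], [-1, -1.8, 0, 3.6, 0], [-1, -2.6, 0, 5.4, 0], [-1, -2.6, 0, 5.4, 0]]}}

```text
time: 12.02
tool_pos: [0.5649, 0.1597, 0.1575]
ee_rot: [-3.141, 0.0, -0.104]
wrist_force: [-0.8, -0.8, -2.1]
width: 0.0308
```

>>> {"api": "step_arm", "payload": {"series": [[-1, -0.7, 0, 1.4, 0], [-1, -1.3, 0, 2.7, 0], [-1, -1.3, 0, 2.7, 0]]}}

```text
time: 12.4
tool_pos: [0.5632, 0.1598, 0.1537]
ee_rot: [3.141, 0.002, -0.103]
wrist_force: [0.0, 0.9, -2.6]
width: 0.031
```

```bash
python3 - <<'E'
from fit import *
o=robot.get_obs(); s=cams.snapshot("side");print(o["time"],o["tool_pos"],o["ee_rot"],o["wrist_force"],o["wrist_torque"])
p=auto(s,o["tool_pos"],.35,-.009,.002); rep(s,o["tool_pos"],p,[.5356,.1627,.1164])
E
```

```text
12.4 [0.56324055 0.15981762 0.15367906] [ 3.14139757e+00  1.70672446e-03 -1.03406663e-01] [ 0.04208308  0.91959058 -2.56752941] [ 0.23873357 -0.04500991  0.00108477]
16 edges, low v 170
theta deg 20.0 off LD mm -9.7 along axis mm -1.3 mouth [0.525  0.1638 0.094 ] res [-0.48 -0.53 -0.7   0.38  0.43  0.4   0.54  0.09  0.06  0.08 -0.11 -0.24
 -0.17  0.11  0.11  0.06 -0.  ]
mouth rel. seat mm: along nipple 7.2, in lean plane across 0.2, sideways -0.0 e [ 0.9  -0.09 -0.43] b [ 0.1   0.99 -0.  ]
```

>>> {"api": "step_arm", "payload": {"series": [[-1, -0.7, 0, 1.4, 0], [-1, -1.3, 0, 2.7, 0], [-1, -1.3, 0, 2.7, 0]]}}

```text
time: 12.82
tool_pos: [0.5632, 0.1598, 0.1529]
ee_rot: [-3.141, -0.002, -0.104]
wrist_force: [1.7, 1.3, 2.9]
width: 0.0313
```

>>> {"api": "step_arm", "payload": {"series": [[-1, -0.7, 0, 1.4, 0], [-1, -1.3, 0, 2.7, 0], [-1, -1.3, 0, 2.7, 0]]}}

```text
time: 13.2
tool_pos: [0.5622, 0.1599, 0.1506]
ee_rot: [-3.141, -0.003, -0.104]
wrist_force: [2.1, 0.2, 4.4]
width: 0.0314
```

```bash
python3 - <<'E'
from fit import *
o=robot.get_obs(); s=cams.snapshot("side");print(o["time"],o["tool_pos"],o["ee_rot"],o["wrist_force"],o["wrist_torque"])
p=auto(s,o["tool_pos"],.35,-.009,.0); rep(s,o["tool_pos"],p,[.5356,.1627,.1164])
save(cv2.resize(s["pixels"][125:181,268:324],None,fx=9,fy=9,interpolation=cv2.INTER_CUBIC),"pics/c7.png")
E
```

```text
13.2 [0.56223952 0.1598971  0.1506272 ] [-3.14106831 -0.0034481  -0.10375046] [2.07003084 0.17823376 4.42330739] [ 0.08006073 -0.24037711 -0.00273949]
17 edges, low v 171
theta deg 18.9 off LD mm -10.9 along axis mm -1.8 mouth [0.5242 0.1638 0.0899] res [-0.41 -0.61 -0.71 -0.66  0.48  0.62  0.65  0.59 -0.1  -0.16 -0.11 -0.17
 -0.12  0.09  0.14  0.19  0.31  0.  ]
mouth rel. seat mm: along nipple 3.1, in lean plane across 1.2, sideways -0.0 e [ 0.9  -0.09 -0.43] b [ 0.1   0.99 -0.  ]
```

View pics/c7.png

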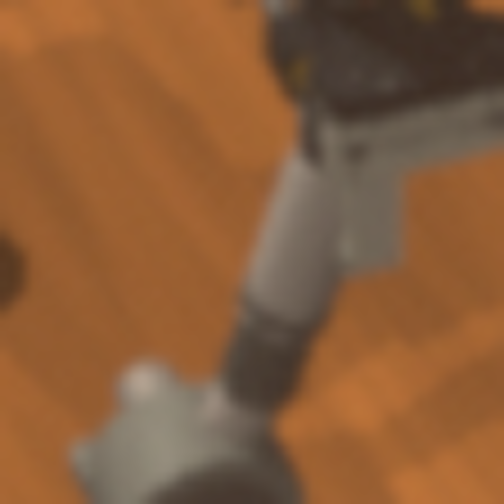

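The coupler now sits right down over the nipple. Its end is at crop (248,398), close to the collar, with a push of about 8 N. I'll keep pressing gently.

>>> {"api": "step_arm", "payload": {"series": [[-1, -0.5, 0, 1, 0], [-1, -0.9, 0, 1.8, 0], [-1, -0.9, 0, 1.8, 0]]}}

```text
time: 13.62
tool_pos: [0.5619, 0.16, 0.1496]
ee_rot: [-3.141, -0.005, -0.104]
wrist_force: [2.5, -0.6, 8.2]
width: 0.0313
```

>>> {"api": "step_arm", "payload": {"series": [[-1, -0.5, 0, 1, 0], [-1, -0.9, 0, 1.8, 0], [-1, -0.9, 0, 1.8, 0]]}}

```text
time: 14.0
tool_pos: [0.5615, 0.16, 0.1486]
ee_rot: [-3.141, -0.007, -0.104]
wrist_force: [2.3, -0.7, 9.3]
width: 0.0311
```

```bash
python3 - <<'E'
from fit import *
o=robot.get_obs(); s=cams.snapshot("side");print(o["time"],o["tool_pos"],o["ee_rot"],o["wrist_force"],o["wrist_torque"])
p=auto(s,o["tool_pos"],.34,-.010,.0); rep(s,o["tool_pos"],p,[.5356,.1627,.1164])
E
```

```text
14.0 [0.56150569 0.1599996  0.14864271] [-3.14058983 -0.00676153 -0.10386937] [ 2.25177861 -0.69215618  9.27964702] [-0.02918428 -0.31302404  0.02151695]
15 edges, low v 172
theta deg 19.1 off LD mm -10.8 along axis mm -3.9 mouth [0.5226 0.164  0.086 ] res [-0.41 -0.7  -0.7   0.52  0.81  0.6  -0.06 -0.13 -0.18 -0.13 -0.19  0.09
  0.21  0.17  0.14  0.  ]
mouth rel. seat mm: along nipple -1.1, in lean plane across 1.5, sideways -0.0 e [ 0.9  -0.09 -0.43] b [ 0.1   0.99 -0.  ]
```

>>> {"api": "step_arm", "payload": {"series": [[-1, -0.5, 0, 1, 0], [-1, -0.9, 0, 1.8, 0], [-1, -0.9, 0, 1.8, 0]]}}

```text
time: 14.42
tool_pos: [0.5616, 0.1601, 0.1482]
ee_rot: [-3.14, -0.01, -0.104]
wrist_force: [3.4, -0.7, 12.1]
width: 0.0315
```

>>> {"api": "step_arm", "payload": {"series": [[-1, -0.5, 0, 1, 0], [-1, -0.9, 0, 1.8, 0], [-1, -0.9, 0, 1.8, 0]]}}

```text
time: 14.8
tool_pos: [0.5619, 0.16, 0.1481]
ee_rot: [-3.14, -0.013, -0.104]
wrist_force: [3.7, -0.9, 15.3]
width: 0.0314
```

The TCP has nearly stopped while the force rises, so I need to know the axial position. I'll overlay the predicted gun outline for the snapped depth and for a depth resting on the catches.

```bash
cat > ov.py <<'E'
from fit import *
tip=np.array([.5356,.1627,.1164]);n=np.sin(.45)*LD+np.array([0,0,np.cos(.45)]);seat=tip-.032*n
def circ(c,a,r):
    e1=np.cross(a,[0,1.,0]);e1/=np.linalg.norm(e1);e2=np.cross(a,e1);t=np.linspace(0,2*np.pi,60)
    return [c+r*(np.cos(x)*e1+np.sin(x)*e2) for x in t]
def draw(s,im,h,th,col,K,u0,v0):
    a=np.sin(th)*LD+np.array([0,0,np.cos(th)]);m=seat+h*1e-3*n
    for d,r in((0,.014),(.032,.014),(.032,.016)):
        P=np.array([(proj(s,x)-[u0,v0]+.5)*K-.5 for x in circ(m+d*a,a,r)])
        cv2.polylines(im,[np.round(P).astype(np.int32)],True,col,1)
    P=np.array([(proj(s,m+d*a)-[u0,v0]+.5)*K-.5 for d in(0,.1)]);cv2.polylines(im,[np.round(P).astype(np.int32)],False,col,1)
E
python3 - <<'E'
from ov import *
s=cams.snapshot("side");np.save("side_now.npy",s["pixels"]);K=10;u0,v0=276,138
b=cv2.resize(s["pixels"][v0:v0+42,u0:u0+36],None,fx=K,fy=K,interpolation=cv2.INTER_CUBIC)
A=b.copy();draw(s,A,2,np.radians(20),(255,0,0),K,u0,v0)
B=b.copy();draw(s,B,10,np.radians(20),(0,255,0),K,u0,v0)
save(np.hstack([A,B]),"pics/c8.png")
E
```

```text
(no output)
```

View pics/c8.png

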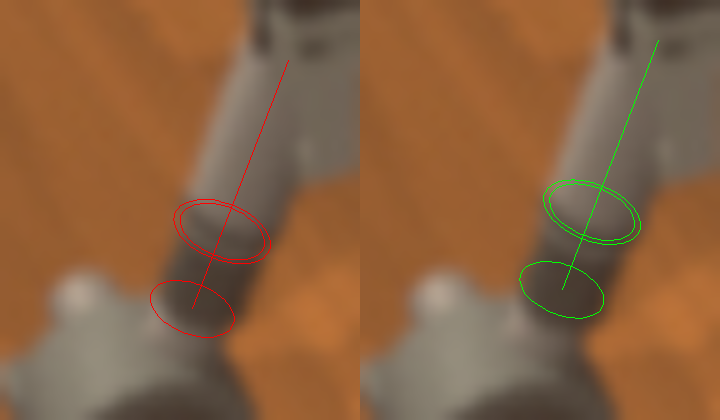

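The left overlay (2 mm above the collar) fits the coupler's lower end at (205,337). The groove near (225,245) lies between the two overlays. Together with the force history this points to a snapped coupler at about 2–5 mm. The tilt matches the drawn 20° axis, which is about 6° short. I'll rotate the hand about the mouth (+x) while easing off the push a little.

>>> {"api": "step_arm", "payload": {"series": [[-1, 1.2, 0, -0.1, 0], [-1, 2.4, 0, -0.2, 0], [-1, 3.6, 0, -0.3, 0], [-1, 4.8, 0, -0.4, 0], [-1, 5.8, 0, -0.5, 0], [-1, 5.8, 0, -0.5, 0]]}}

```text
time: 15.6
tool_pos: [0.5656, 0.1597, 0.1461]
ee_rot: [-3.14, -0.007, -0.104]
wrist_force: [2.2, -0.1, 10.4]
width: 0.0311
```

```bash
python3 - <<'E'
from fit import *
o=robot.get_obs(); s=cams.snapshot("side");print(o["time"],o["tool_pos"],o["ee_rot"],o["wrist_force"],o["wrist_torque"])
p=auto(s,o["tool_pos"],.36,-.012,-.004); rep(s,o["tool_pos"],p,[.5356,.1627,.1164])
for l in("gun_center","gun_mouth"):
    for d in models.pinpoint(s,l)[:1]: print(l,round(d["p"],2),np.round(d["position"],3))
E
```

```text
15.6 [0.56562943 0.15969019 0.14608504] [-3.14025629 -0.00717826 -0.10387633] [ 2.20827249 -0.0609819  10.43348654] [-0.02185415 -0.09154706  0.00937584]
17 edges, low v 173
theta deg 22.8 off LD mm -12.2 along axis mm -6.9 mouth [0.519  0.1645 0.0827] res [-0.52 -0.61 -0.81  0.57  0.43  0.48  0.67 -0.01 -0.1  -0.08 -0.28 -0.67
  0.1   0.13  0.09  0.08  0.57 -0.  ]
mouth rel. seat mm: along nipple -5.6, in lean plane across -0.4, sideways 0.1 e [ 0.9  -0.09 -0.43] b [ 0.1   0.99 -0.  ]
gun_center 0.67 [0.544 0.163 0.139]
gun_mouth 0.64 [0.52  0.166 0.092]
```

>>> {"api": "step_arm", "payload": {"series": [[-1, -0.5, 0, 1, 0], [-1, -0.9, 0, 1.8, 0], [-1, -0.9, 0, 1.8, 0]]}}

```text
time: 16.12
tool_pos: [0.5657, 0.1597, 0.1455]
ee_rot: [-3.14, -0.01, -0.104]
wrist_force: [2.6, -1.4, 12.4]
width: 0.0313
```

>>> {"api": "step_arm", "payload": {"series": [[-1, -0.5, 0, 1, 0], [-1, -0.9, 0, 1.8, 0], [-1, -0.9, 0, 1.8, 0]]}}

```text
time: 16.5
tool_pos: [0.5661, 0.1597, 0.1452]
ee_rot: [-3.139, -0.014, -0.104]
wrist_force: [4.5, -0.7, 16.0]
width: 0.031
```

>>> {"api": "step_arm", "payload": {"series": [[-1, 0.9, 0, -1.8, 0], [-1, 1.3, 0, -2.7, 0], [-1, 1.3, 0, -2.7, 0], [-1, 1.3, 0, -2.7, 0]]}}

```text
time: 17.0
tool_pos: [0.5657, 0.1597, 0.1456]
ee_rot: [-3.14, -0.009, -0.104]
wrist_force: [2.8, -0.8, 11.4]
width: 0.0312
```

>>> {"api": "step_arm", "payload": {"series": [[-1, 0.6, 0, -1.2, 0], [-1, 0.9, 0, -1.8, 0], [-1, 0.9, 0, -1.8, 0], [-1, 0.9, 0, -1.8, 0]]}}

```text
time: 17.5
tool_pos: [0.5661, 0.1597, 0.1466]
ee_rot: [-3.14, -0.007, -0.104]
wrist_force: [2.7, -0.2, 9.4]
width: 0.0311
```

The force and travel now fit the valve pin. There is a hard stop above about 17 N, which is the collar, and about 1.8 N/mm on backing off, close to the pin's 1.6 N/mm. The present push of about 13 N means the pin is in by roughly 5.5 mm. I'll make a last check, then hand in.

>>> {"api": "step_arm", "payload": {"series": [[-1, 0, 0, 0, 0], [-1, 0, 0, 0, 0], [-1, 0, 0, 0, 0], [-1, 0, 0, 0, 0]]}}

```text
time: 18.0
tool_pos: [0.566, 0.1597, 0.1466]
ee_rot: [-3.14, -0.007, -0.104]
wrist_force: [2.8, -0.4, 10.0]
width: 0.031
```

```bash
python3 - <<'E'
from ov import *
o=robot.get_obs(); s=cams.snapshot("side");print(o["time"],o["tool_pos"],o["wrist_force"],o["width"])
p=auto(s,o["tool_pos"],.39,-.012,-.005)
for l in("gun_center","gun_mouth"):
    for d in models.pinpoint(s,l)[:1]: print(l,round(d["p"],2),np.round(d["position"],3))
K=10;u0,v0=276,138
b=cv2.resize(s["pixels"][v0:v0+42,u0:u0+36],None,fx=K,fy=K,interpolation=cv2.INTER_CUBIC)
A=b.copy();draw(s,A,2.5,np.radians(25.8),(255,0,0),K,u0,v0)
save(np.hstack([b,A]),"pics/c9.png")
E
```

```text
18.0 [0.56604513 0.15966121 0.1465627 ] [ 2.84771685 -0.35976094 10.01725385] 0.03095097988913402
15 edges, low v 173
theta deg 22.7 off LD mm -12.5 along axis mm -7.4 mouth [0.5191 0.1645 0.0826] res [-0.5  -0.59 -0.81  0.52  0.64  0.64 -0.02 -0.13 -0.09 -0.27 -0.64  0.12
  0.11  0.14  0.91 -0.  ]
gun_center 0.52 [0.548 0.164 0.142]
gun_mouth 0.8 [0.523 0.167 0.09 ]
```

View pics/c9.png

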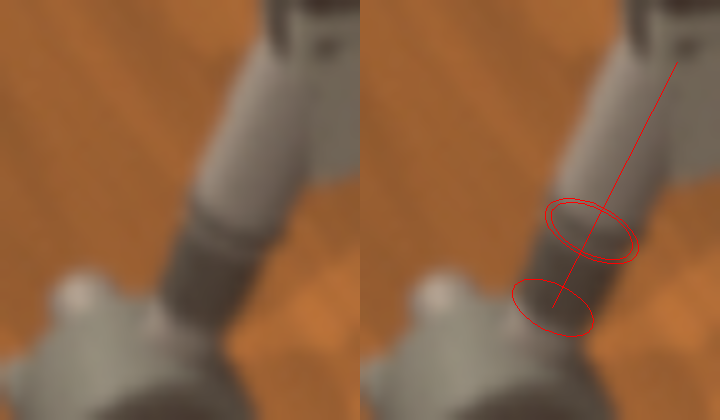

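The coupler's end and groove line up with the outline drawn for 2.5 mm above the collar, at the full nipple angle. The position and force are steady, so I'm handing in.

```bash
python3 - <<'E'
from h import *
print(robot.close_job()); o=robot.get_obs(); print(o["time"],o["tool_pos"],o["wrist_force"],o["width"])
E
```

```text
the job is handed in; nothing more can be done
None
the job is handed in; nothing more can be done
```

I handed the job in at about 18 s with the gun still gripped and pressed onto the nipple. `close_job` gives no verdict, so success is not confirmed.

I gripped the gun in the light-wood block and tilted it between the pads against the rim of the pocket, because the moves cannot tilt the tool. I then lifted it out, pressed the coupler along the nipple axis, and swung the hand about the mouth to square it up.

- **Push and depth:** The steady push was about 13 N along the nipple. Above roughly 17 N there was a hard stop at the collar, and backing off gave about 1.8 N/mm, close to the pin's 1.6. That puts the pin about 5.5 mm in and the mouth about 2.5 mm above the collar. The overlay outline in the side picture agreed.
- **Squareness:** My edge fit gave a gun tilt of about 23° and the network's points gave about 25–26°, against the nipple's 25.8°. Both are inside the 8.6° limit.
- **What disagreed:**
  - The last automatic fit of the mouth position along the axis put it about 7 mm below the nominal grip geometry, which would be inside the collar. Its lower edge merged with the nipple in the picture, so I ignored it.
  - The fit also showed the gun about 12 mm toward the edge of the pads. The grip still took about 20 N of push with no sign of slipping.
- **Bystanders:** The planned path kept clear of the plane, chisel and jar, but I did not check their positions again before handing in.

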